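Set the gauge pin and hold the exhibit's spring slide at it

ROBOT

A 6-joint arm with a two-finger parallel gripper is mounted at the origin on the work surface. World frame = base frame: x ahead of the robot, y to its left, z up, the work surface at z = 0. Lengths are in mm, angles in rad, forces in N, time in s.
With the tool pointing down it reaches from about 350 to 975 mm from the base axis. Payload 7.1 kg.
Tool frame: the origin (TCP) lies midway between the tips of the shut fingers; the grasp point (between the pads) lies 19 mm behind it; z points along the fingers, y is the line along which they close (so a half turn about z gives the same grasp; the last joint's range is limited). The gripper opens to 88 mm and grips with 3 to 60 N. Pads are 20 mm wide; open, the fingers measure 115 mm over their backs; the gripper's body (75 mm by 178 mm) begins 61 mm behind the grasp point.
Start: joints at [1.118, 0.423, 1.63, -0, 1.089, -0.019], TCP at [262.669, 567.107, 222.675] pointing down, gripper open.
Joint ranges: [-3, 3], [-0.9, 2.11], [0.09, 2.58], [-1.31, 4.45], [0.11, 2.69], [-2.54, 2.54]. Speed limits (rad/s): [2.39, 2.39, 3.01, 3.14, 3.14, 3.14].

INTERFACE

Orientations are given as a rotation vector (axis times angle).
In Python, from workcell import ctrl gives the robot as it stands.
- The arm moves only by the shell command python3 -m inch 'ROWS' [OPENING]. ROWS is JSON, a list of rows, each an object with "xyz": the shift along the tool's x, y, z in mm, a list of three; "rot": the turn, a rotation vector about the tool's x, y, z in rad, a list of three. In form: [{"xyz": [dx, dy, dz], "rot": [ax, ay, az]}, ...]. A call has 1 to 12 rows; each row is the pose to reach, as a shift and turn from the pose commanded when the call began, along the tool's axes at that moment; what a row does not reach only later rows make up. A row lasts 1/12 s, in which the tool goes at most 41.7 mm and 7.16 degrees, less where a joint would pass 70% of its speed; a pose out of reach is approached as far as the arm can. A call with a gripper value outside its range is refused whole. OPENING is the closure in counts, from 0 (fully open) to 255 (shut), set as the call begins (- or left out, the last holds). The fingers move at their own pace and stop on an object; the grip force is fixed at half the most. Time passes only in rows, so rows that repeat a pose let the fingers close. It gives the time, the measured TCP pose, the force, the opening and the grip force at its end, in the units of the state.
- ctrl.get_obs(): the state, without advancing time (a new reading comes with each control period).
- ctrl.get_image(name): name is "side" or "top" or "wrist"; returns the picture (384x512x3 uint8, red, green, blue); there is no depth.
- ctrl.camera_model(name): a dict with "fx", "fy", "cx", "cy" (pixels), "k1" (the pictures are not rectified: a ray, as slopes to the right and down, at radius r is drawn at 1 + k1 r^2 times it, then the intrinsics apply), "position" and "attitude" of the camera in the world. Camera axes: x right, y up, looking along -z (the intrinsics and any distortion apply to the point x, -y, -z); pixel columns grow to the right and rows downward; lengths in mm; the calibration is good to about 2 mm. A picture is of the moment at which its call begins: read the wrist's pose just before it. camera_model takes no time and is no camera call; for the wrist camera it gives the pose at the moment of the call.
- ctrl.close_job(): hands the job in; it is judged then, once.
The state is a dict: "t": time; "qpos": joint angles; "qvel": joint speeds; "joint_torque": joint torques, N m; "ee_pos": TCP position; "orientation": TCP orientation; "ft_force": force on the tool from outside, world axes, zero at the start; "moment": the same for the moment, N m; "width": finger opening in mm; "grasp_force": force on a finger pad.
Only numpy, scipy, OpenCV 4.12 (cv2) and the standard library are available. Lean on these libraries where they do the work, as an engineer would, in place of code of your own. Each camera call takes 0.05 s, during which the arm holds its last target. There are 200 camera calls.

TASK

Check the spring slide of the plywood exhibit: take the gauge pin (the round-headed one) out of the pin rack, stand it fully down in the hole of the gauge block beside the slide, and let go of it. Then pull the slide by its upright grip, against its spring, until its pointer is level with the pin, and finish while still holding it there, at rest. Leave the other pins and everything else on the bench where they are.

Things in the scene. Friction and masses are not known exactly. Their poses are not given: they have to be found in the camera images.
- exhibit: The exhibit, fixed to the bench: a plywood base 300 x 230 x 18 mm with a 75 mm high, 100 mm wide plywood cheek at each end and two steel rods (10 mm, axes 52 mm up) between the cheeks, which carry the black slide. Origin: centre of the base's underside, on the bench; its x axis runs along the rods, away from the robot at yaw 0; z up.
- slide (a joint): Travel of the black slide along the rods, m. 0 = home, where the spring holds it, 70 mm to the exhibit's +x from its centre; grows as it is pulled along the exhibit's -x (towards the robot's side); stop at 0.13. The spring pulls it home when let go: 3.2 N at home plus 80 N/m; friction 0.3 N. Carriage 40 (x) x 72 (y) x 26 mm, top 66 mm above the bench.
- pull_grip: Upright black plastic grip on the slide: 14 (exhibit's x) x 40 (y) x 54 mm high. Origin: centre of its underside, 66 mm above the bench; axes as the exhibit's. In line with it along y, a thin aluminium pointer sticks out of each side of the slide, to 66 mm from the slide's centre line, 57 mm above the bench: the grip's x is the pointers' x. Pinch it from above across the 14 mm.
- gauge: Gauge block, fixed on the exhibit's base, aluminium, 44 (x) x 40 (y) x 30 mm high, one upright hole in the middle of its top. On either side of the slide (centre 85 mm from the slide's centre line); its place along the rods varies, so that the slide must be pulled 50 to 110 mm. Origin: centre of its underside, 18 mm above the bench; axes as the exhibit's.
- gauge_hole0 (a point): Mouth of the gauge block's hole, 48 mm above the bench: 12 mm wide, with a 2 mm chamfer, 25 mm deep, closed at the bottom. The mark: the pointer is level with the pin when the grip's origin and this point have the same x along the exhibit's x axis. Axes parallel to the exhibit's.
- clamp: A block of the same size as the gauge block, on the other side of the slide, with a bolt head (18 mm wide, 8 mm high) on top instead of a hole; not used. Origin: centre of its underside.
- rack: Wooden pin rack, fixed, 60 (x) x 170 (y) x 35 mm high, with three upright holes in a row along its y, 55 mm apart, 12 mm wide and 25 mm deep; a pin stands loosely in each. Origin: centre of its underside, on the bench.
- pin: The gauge pin, steel, about 80 g, loose: a shank 10 mm thick and 60 mm long with a chamfered foot (7 mm wide at the end), under a round drum head 20 mm wide and 24 mm high. Stands in any of the rack's holes, its foot 10 mm above the bench. Origin: centre of the foot; z up the pin; the head lies at z 60 to 84 mm.
- pin_tip (a point): Centre of the gauge pin's foot (same point as its origin).
- plain_pin: A headless steel pin in the rack, 10 mm thick, 70 mm long; not used. Origin: its foot.
- tee_pin: A steel pin in the rack with a 40 mm crossbar on top, 10 mm thick, 70 mm long in all; not used. Origin: its foot.
- tape: Yellow tape measure, 75 x 45 x 70 mm, loose bystander. Origin: centre of underside.
- offcut: Wood offcut, 90 x 45 x 20 mm, loose bystander. Origin: centre of underside.
- offcut2: Wood offcut, 140 x 60 x 18 mm, loose bystander. Origin: centre of underside.
- jar: Screw-top jar, 70 mm wide, 90 mm high, loose bystander. Origin: centre of underside.
- flange: Dark steel flange, 80 mm wide, 30 mm high, loose bystander. Origin: centre of underside.
- pencil: Carpenter's pencil, 170 x 8 x 8 mm, loose bystander. Origin: centre of underside.
Things that resemble listed ones, but are neither listed nor needed, are in the scene too. What is shaped like the pin but pink or yellow is not meant.

How it is judged:
By the outcome, as a careful person would: the job done as asked, in the order asked, and still so for the second after the job is handed in, while the arm keeps its last pose, push and grip.
It also fails if it takes over 54 s, if anything falls off the work surface, if the arm or the gripper's body presses on something with over 40 N, if the wrist force passes 120 N, or if a joint passes its speed limit or range.

## Working session

There is one attempt and no reset: what is moved stays moved. The work goes in short steps, Python scripts to look and compute and a shell command to move; the robot and the scene stay as the last step left them, time stands still between calls to the robot, and variables do not carry over. Pictures are saved under pics/ and viewed, at most 13 in all, crops included, and the job is handed in when it is done.

```bash
ls; mkdir -p pics; cat > h.py <<'E'
import numpy as np, cv2
from scipy.spatial.transform import Rotation as R
from workcell import ctrl
def rot(a):
    a=np.array(a,float)
    if a.shape==(3,3): return a
    return (R.from_rotvec(a) if a.size==3 else R.from_quat(a)).as_matrix()
def ray(m,u,v):
    x,y=(u-m['cx'])/m['fx'],(v-m['cy'])/m['fy']
    rd=np.hypot(x,y); r=rd
    for _ in range(30): r=rd/(1+m['k1']*r*r)
    s=1/(1+m['k1']*r*r)
    return np.array(m['position'],float), rot(m['attitude'])@np.array([x*s,-y*s,-1])
def onz(m,u,v,z):
    p,d=ray(m,u,v); return p+d*(z-p[2])/d[2]
def proj(m,P):
    c=rot(m['attitude']).T@(np.array(P,float)-np.array(m['position'])); x,y=c[0]/-c[2],-c[1]/-c[2]
    s=1+m['k1']*(x*x+y*y); return m['cx']+m['fx']*x*s, m['cy']+m['fy']*y*s
def snap(n,f):
    m=ctrl.camera_model(n); im=ctrl.get_image(n)[:,:,::-1].copy(); cv2.imwrite('pics/'+f,im); return m,im
E
python3 - <<'E'
from h import *
for n in('top','side','wrist'):
    m,im=snap(n,n+'0.png'); print(n,m)
o=ctrl.get_obs();print(o['t'],o['ee_pos'],o['orientation'],o['width'],o['ft_force'])
a=cv2.imread('pics/top0.png');cv2.imwrite('pics/top0b.png',cv2.resize(a,(800,600),interpolation=cv2.INTER_CUBIC))
E
```

```text
pics
top {'fx': 397.074088900581, 'fy': 397.074088900581, 'cx': 251.1808243543194, 'cy': 188.33732926516234, 'k1': -0.13278580990906558, 'position': array([ 333.36942327,   38.30749733, 1273.58279726]), 'attitude': array([ 0.14808445, -0.12955097, -1.55544793])}
side {'fx': 436.4780399126301, 'fy': 436.4780399126301, 'cx': 261.62257275156617, 'cy': 183.53093438723906, 'k1': -0.07690525372421177, 'position': array([-120.07929195, -675.28733036,  673.12978316]), 'attitude': array([ 0.95603953, -0.38768293, -0.69084297])}
wrist {'fx': 298.16652734425554, 'fy': 298.16652734425554, 'cx': 253.94879181210254, 'cy': 188.07364496107562, 'k1': -0.04051586426033576, 'position': array([199.95276422, 595.6019266 , 384.21251411]), 'attitude': array([-0.22433978, -0.14265243,  1.1316428 ])}
0.15 [262.50399083 566.75846084 222.10542487] [-6.76061074e-01 -3.06770251e+00  1.72064787e-03] 88.10965311675481 [ 0.70016505 -0.04735205  0.16868624]
```

View pics/top0b.png

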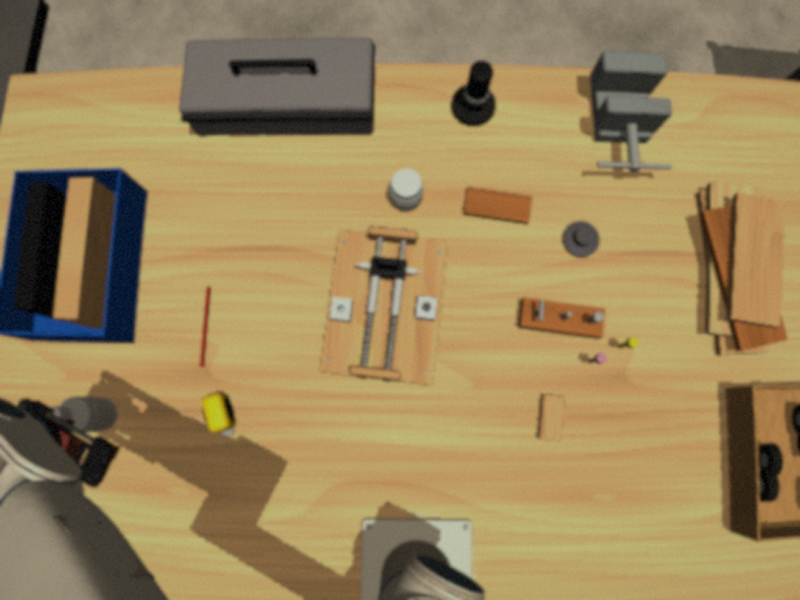

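View pics/side0.png

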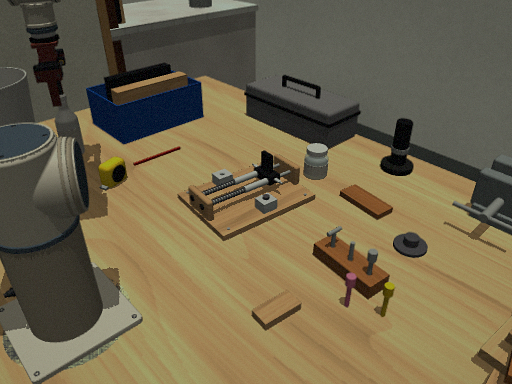

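The top view shows the exhibit at about (385,305) in the 800 px picture, with blocks at (340,309) and (427,307). The right one looks like it has the dark hole. The rack is at (562,317), and its drum-headed pin is at the right end, (598,318). The side view agrees, with the drum pin at (372,258), the grip at (267,163), and pink and yellow decoys in front of the rack.

```bash
python3 - <<'E'
from h import *
m=ctrl.camera_model('top'); s=.64
for n,u,v,z in [('pin',598,318,94),('plain',567,315,80),('tee',539,310,80),('gaugeR',427,307,48),('gaugeL',340,309,48),('ptrL',357,266,57),('ptrR',420,271,57),('rodtop',410,238,75),('cheekbotL',350,371,75),('cheekbotR',400,375,75),('cheektopL',368,231,75),('cheektopR',416,236,75)]:
    print(n,onz(m,u*s,v*s,z).round(1))
ms=ctrl.camera_model('side'); print('side pin',onz(ms,373,253,94).round(1),'gaugeR',onz(ms,265,200,48).round(1))
# FK of wrist camera: offset of camera in tool frame
o=ctrl.get_obs();mw=ctrl.camera_model('wrist');T=rot(o['orientation']);print(T.round(3));print('cam in tool',(T.T@(np.array(mw['position'])-o['ee_pos'])).round(1),(T.T@rot(mw['attitude'])).round(3))
E
```

```text
pin [ 501.5 -345.9   94. ]
plain [ 509.  -288.5   80. ]
tee [ 518.5 -233.2   80. ]
gaugeR [527.4 -15.2  48. ]
gaugeL [521.6 158.8  48. ]
ptrL [608. 126.  57.]
ptrR [598.9  -0.6  57. ]
rodtop [662.3  20.1  75. ]
cheekbotL [396.8 133.8  75. ]
cheekbotR [390.3  37.5  75. ]
cheektopL [676.  104.3  75. ]
cheektopR [666.5   8.2  75. ]
side pin [ 499.2 -352.7   94. ] gaugeR [519.  -20.9  48. ]
[[-0.907  0.42  -0.001]
 [ 0.42   0.907 -0.001]
 [ 0.    -0.001 -1.   ]]
cam in tool [  68.9   -0.3 -162.2] [[ 0.001  0.968  0.249]
 [ 1.    -0.001 -0.001]
 [-0.001  0.249 -0.968]]
```

```bash
python3 -m inch '[{"xyz":[-485,-417,-20],"rot":[0,0,1.22]},{"xyz":[-485,-417,-20],"rot":[0,0,1.22]},{"xyz":[-485,-417,-20],"rot":[0,0,1.22]},{"xyz":[-485,-417,-20],"rot":[0,0,1.22]},{"xyz":[-485,-417,-20],"rot":[0,0,1.22]},{"xyz":[-485,-417,-20],"rot":[0,0,1.22]},{"xyz":[-485,-417,-20],"rot":[0,0,1.22]},{"xyz":[-485,-417,-20],"rot":[0,0,1.22]},{"xyz":[-485,-417,-20],"rot":[0,0,1.22]},{"xyz":[-485,-417,-20],"rot":[0,0,1.22]},{"xyz":[-485,-417,-20],"rot":[0,0,1.22]},{"xyz":[-485,-417,-20],"rot":[0,0,1.22]}]' 90
```

```text
t: 1.15
ee_pos: [469.9, 110.2, 238.4]
orientation: [2.312, 2.127, 0.0]
ft_force: [1.5, 0.9, 0.1]
width: 57.0
grasp_force: 0.0
```

```bash
python3 -m inch '[{"xyz":[-40,22,0],"rot":[0,0,0]},{"xyz":[-70,50,0],"rot":[0,0,0]},{"xyz":[-90,60,0],"rot":[0,0,0]},{"xyz":[-90,60,0],"rot":[0,0,0]},{"xyz":[-90,60,0],"rot":[0,0,0]},{"xyz":[-90,60,0],"rot":[0,0,0]}]'; python3 - <<'E'
from h import *
m,im=snap('wrist','w1.png')
np.save('w1m.npy',m,allow_pickle=True); print(m['position'],ctrl.get_obs()['ee_pos'],ctrl.get_obs()['orientation'])
E
```

```text
t: 1.65
ee_pos: [521.3, 17.8, 237.9]
orientation: [-2.311, -2.126, 0.001]
ft_force: [-0.6, 0.7, -0.0]
width: 56.4
grasp_force: 0.0
[526.04733746  85.50083253 400.16774897] [521.16915918  18.21523253 238.02620455] [-2.31053943e+00 -2.12736046e+00  8.54894669e-04]
```

View pics/w1.png

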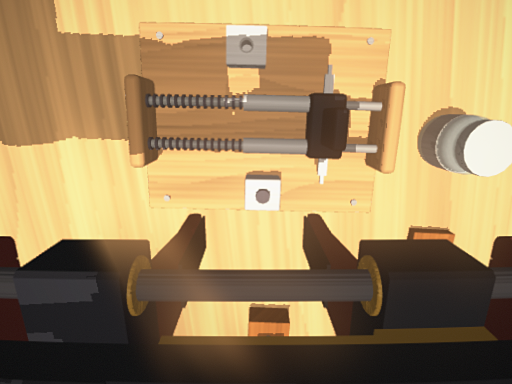

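The wrist view has world +x to the right and +y up. The lower block has the dark hole at (263,196) and the upper one has the bolt head at (246,46). The slide is at (327,125), with pointer tips near (331,68) and (322,181).

```bash
python3 - <<'E'
from h import *
m=np.load('w1m.npy',allow_pickle=True).item(); im=cv2.imread('pics/w1.png'); g=cv2.cvtColor(im,6)
c=g[183:209,248:278]; M=cv2.moments((c<110).astype(np.uint8),True); u,v=M['m10']/M['m00']+248,M['m01']/M['m00']+183
print('hole px',u,v,M['m00'],onz(m,u,v,48).round(1))
for n,u,v,z in [('blkc',246,46,48),('ptrT',331,68,57),('ptrB',322,181,57),('screwTL',159,36,18),('screwTR',370,41,18),('screwBL',167,197,18),('screwBR',353,202,18),('rodaL',148,101,57),('rodaR',380,105,57),('rodbL',148,144,57),('rodbR',376,149,57)]: print(n,onz(m,u,v,z).round(1))
c=(g[85:165,300:360]<70).astype(np.uint8); print(cv2.boundingRect(c))
cv2.imwrite('pics/crop1.png',cv2.resize(im[0:260,120:420],None,fx=2.3,fy=2.3,interpolation=2))
E
```

```text
hole px 262.5 190.14285714285714 14.0 [528.4  -8.   48. ]
blkc [522.8 156.4  48. ]
ptrT [612.9 125.1  57. ]
ptrB [ 5.994e+02 -2.000e-01  5.700e+01]
screwTL [420.7 182.7  18. ]
screwTR [670.3 156.8  18. ]
screwBL [400.5 -14.9  18. ]
screwBR [648.7 -42.4  18. ]
rodaL [409.  107.4  57. ]
rodaR [667.   81.9  57. ]
rodbL [401.1  60.1  57. ]
rodbR [663.1  32.7  57. ]
(6, 8, 43, 65)
```

View pics/crop1.png

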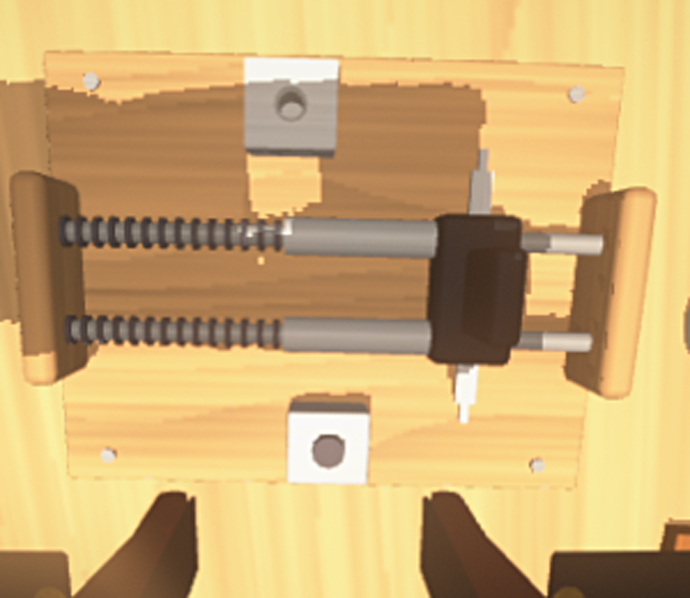

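```bash
python3 -m inch '[{"xyz":[35,0,25],"rot":[0,0,0]},{"xyz":[65,0,50],"rot":[0,0,0]},{"xyz":[80,0,65],"rot":[0,0,0]},{"xyz":[80,0,65],"rot":[0,0,0]},{"xyz":[80,0,65],"rot":[0,0,0]},{"xyz":[80,0,65],"rot":[0,0,0]}]'; python3 - <<'E'
from h import *
m,im=snap('wrist','w2.png')
np.save('w2m.npy',m,allow_pickle=True)
u,v=proj(m,[522.8,156.4,48]); print(u,v,m['position']); u,v=int(u),int(v)
cv2.imwrite('pics/crop2.png',cv2.resize(im[0:300,130:430],None,fx=2,fy=2,interpolation=2))
E
```

```text
t: 2.2
ee_pos: [528.5, 97.7, 174.0]
orientation: [2.31, 2.129, 0.001]
ft_force: [-0.6, 0.3, -0.4]
width: 56.9
grasp_force: 0.0
243.95831785896425 122.43398906397698 [532.83397959 165.49356728 336.22031872]
```

View pics/crop2.png

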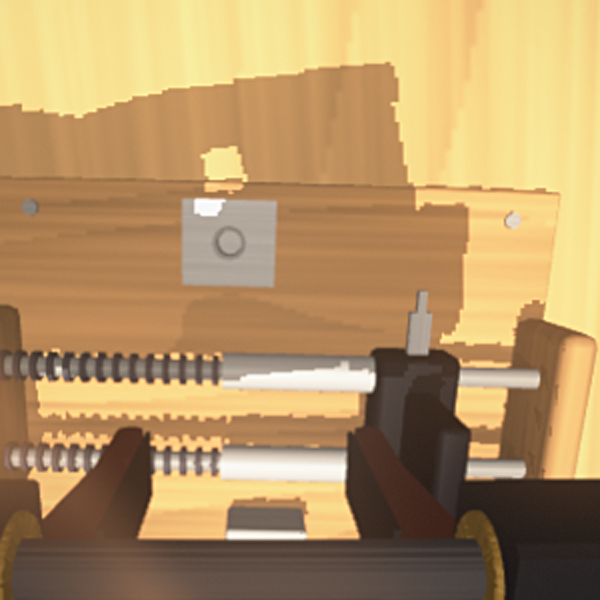

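The close view shows concentric rings at crop (230,242), which is px (245,121). So the +y (left) block has the chamfered hole, and the right block's uniform 18 mm disc is the bolt head. I had these the wrong way round at first.

```bash
python3 - <<'E'
from h import *
m=np.load('w2m.npy',allow_pickle=True).item(); im=cv2.imread('pics/w2.png'); g=cv2.cvtColor(im,6)
big=cv2.resize(g[100:143,221:268],None,fx=8,fy=8,interpolation=2)
cs=cv2.HoughCircles(big,3,1.5,100,param1=80,param2=.3,minRadius=35,maxRadius=75); print(cs)
for c in (cs[0][:2] if cs is not None else []): 
    u,v=c[0]/8+221-.5,c[1]/8+100-.5; print(u,v,onz(m,u,v,48).round(1))
for n,u,v,z in [('c',130+230/2,121,48),('bTL',130+182/2,100,48),('bTR',130+276/2,101,48),('bBL',130+182/2,143,48),('bBR',130+275/2,143.5,48),('ptr',130+423/2,292/2,57)]: print(n,onz(m,u,v,z).round(1))
o=ctrl.get_obs();T=rot(o['orientation']); p=np.array([501,-349,165]); print('to pin',(T.T@(p-o['ee_pos'])).round(1))
E
```

```text
[[[ 96.75   2.25  61.4 ]
  [111.75 132.75  70.7 ]
  [206.25  89.25  72.5 ]
  [ 14.25 104.25  64.55]]]
232.59375 99.78125 [514.1 177.9  48. ]
234.46875 116.09375 [514.4 163.   48. ]
c [523.9 157.6  48. ]
bTL [503.3 178.6  48. ]
bTR [546.8 174.1  48. ]
bBL [499.1 138.9  48. ]
bBR [543.6 134.8  48. ]
ptr [612.3 128.   57. ]
to pin [-447.     9.     9.3]
```

```bash
python3 -m inch '[{"xyz":[-30,1,0],"rot":[0,0,0]},{"xyz":[-70,2,0],"rot":[0,0,0.02]},{"xyz":[-110,3,0],"rot":[0,0,0.04]},{"xyz":[-150,4,0],"rot":[0,0,0.06]},{"xyz":[-190,5,0],"rot":[0,0,0.07]},{"xyz":[-230,6,0],"rot":[0,0,0.07]},{"xyz":[-270,7,0],"rot":[0,0,0.07]},{"xyz":[-310,8,0],"rot":[0,0,0.07]},{"xyz":[-350,9,0],"rot":[0,0,0.07]},{"xyz":[-390,9,0],"rot":[0,0,0.07]},{"xyz":[-420,9,0],"rot":[0,0,0.07]},{"xyz":[-440,9,0],"rot":[0,0,0.07]}]';  python3 -m inch '[{"xyz":[-7,0,5],"rot":[0,0,0]},{"xyz":[-7,0,5],"rot":[0,0,0]},{"xyz":[-7,0,5],"rot":[0,0,0]},{"xyz":[-7,0,5],"rot":[0,0,0]}]'; python3 - <<'E'
from h import *
m,im=snap('wrist','w3.png')
np.save('w3m.npy',m,allow_pickle=True)
cv2.imwrite('pics/crop3.png',cv2.resize(im[0:300,130:430],None,fx=2,fy=2,interpolation=2))
print(proj(m,[501.5,-348,94]))
E
```

```text
t: 3.25
ee_pos: [500.3, -346.4, 174.9]
orientation: [2.386, 2.039, 0.0]
ft_force: [-0.1, -0.1, -0.0]
width: 57.0
grasp_force: 0.0
t: 3.58
ee_pos: [499.8, -347.7, 168.4]
orientation: [-2.384, -2.046, -0.0]
ft_force: [-0.9, 0.2, 0.2]
width: 56.8
grasp_force: 0.0
(np.float64(257.33465709653007), np.float64(196.53729669935734))
```

View pics/crop3.png

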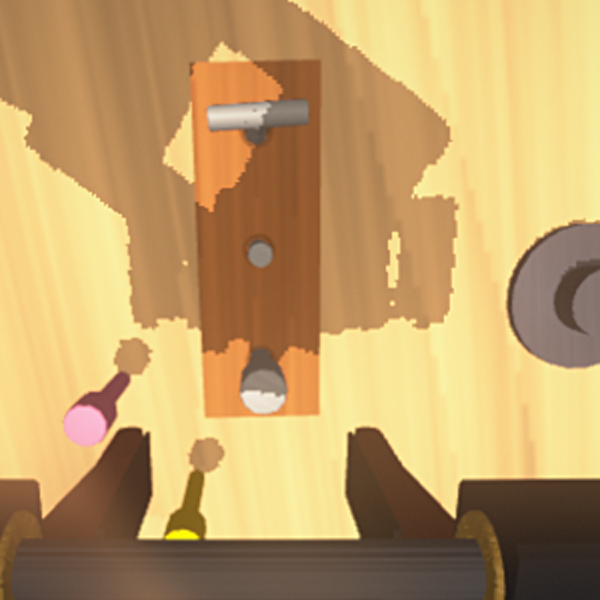

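The drum head's top centre is at crop (264,391), which is px (262,195.5). The plain pin is at (260,252) in the crop and the tee at (258,115). The pink and yellow decoys are clear of the fingers, which will close along x.

```bash
python3 - <<'E'
from h import *
m=np.load('w3m.npy',allow_pickle=True).item()
p=onz(m,262,195.5,94);print(p)
for n,u,v,z in [('pink',130+87/2,425/2,84),('yel',130+185/2,270,84),('plain',260,126,80)]: print(n,onz(m,u,v,z).round(1))
o=ctrl.get_obs();T=rot(o['orientation']); p[2]=64; print('to pin',(T.T@(p-o['ee_pos'])).round(1),o['ee_pos'])
E
```

```text
[ 505.43533698 -347.70083314   94.        ]
pink [ 426.5 -354.2   84. ]
yel [ 459.  -415.7   84. ]
plain [ 512.2 -292.5   80. ]
to pin [  0.7   5.4 104.5] [ 500.03224398 -347.56973703  168.51156441]
```

```bash
python3 -m inch '[{"xyz":[1,5,15],"rot":[0,0,0]},{"xyz":[1,5,35],"rot":[0,0,0]},{"xyz":[1,5,55],"rot":[0,0,0]},{"xyz":[1,5,75],"rot":[0,0,0]},{"xyz":[1,5,90],"rot":[0,0,0]},{"xyz":[1,5,100],"rot":[0,0,0]},{"xyz":[1,5,104],"rot":[0,0,0]},{"xyz":[1,5,104],"rot":[0,0,0]},{"xyz":[1,5,104],"rot":[0,0,0]}]' && python3 -m inch '[{"xyz":[0,0,0],"rot":[0,0,0]},{"xyz":[0,0,0],"rot":[0,0,0]},{"xyz":[0,0,0],"rot":[0,0,0]},{"xyz":[0,0,0],"rot":[0,0,0]},{"xyz":[0,0,0],"rot":[0,0,0]},{"xyz":[0,0,0],"rot":[0,0,0]},{"xyz":[0,0,0],"rot":[0,0,0]},{"xyz":[0,0,0],"rot":[0,0,0]}]' 255
```

```text
t: 4.38
ee_pos: [505.5, -348.6, 64.5]
orientation: [2.384, 2.045, 0.0]
ft_force: [0.8, -0.1, 0.4]
width: 57.2
grasp_force: 0.0
t: 5.05
ee_pos: [505.2, -348.8, 64.5]
orientation: [2.384, 2.045, 0.0]
ft_force: [-0.6, -0.6, 1.3]
width: 19.5
grasp_force: 30.0
```

```bash
python3 -m inch '[{"xyz":[0,0,-6],"rot":[0,0,0]},{"xyz":[0,0,-16],"rot":[0,0,0]},{"xyz":[0,0,-30],"rot":[0,0,0]},{"xyz":[0,0,-50],"rot":[0,0,0]},{"xyz":[0,0,-70],"rot":[0,0,0]},{"xyz":[0,0,-90],"rot":[0,0,0]},{"xyz":[0,0,-103],"rot":[0,0,0]},{"xyz":[0,0,-108],"rot":[0,0,0]},{"xyz":[0,0,-108],"rot":[0,0,0]},{"xyz":[0,0,-108],"rot":[0,0,0]}]'; python3 - <<'E'
from h import *
o=ctrl.get_obs();T=rot(o['orientation']); p=np.array([523.5,157,172]); print('to hole',(T.T@(p-o['ee_pos'])).round(1),o['ee_pos'],o['width'])
E
```

```text
t: 5.88
ee_pos: [504.7, -348.5, 172.0]
orientation: [-2.384, -2.045, 0.0]
ft_force: [-0.1, -0.6, -0.9]
width: 19.3
grasp_force: 30.0
to hole [ 5.024e+02 -5.850e+01  1.000e-01] [ 504.72666837 -348.46970477  171.99938727] 19.346610737676066
```

```bash
python3 -m inch '[{"xyz":[15,-2,0],"rot":[0,0,0]},{"xyz":[40,-5,0],"rot":[0,0,0]},{"xyz":[75,-9,0],"rot":[0,0,-0.02]},{"xyz":[110,-13,0],"rot":[0,0,-0.04]},{"xyz":[148,-17,0],"rot":[0,0,-0.055]},{"xyz":[186,-21,0],"rot":[0,0,-0.055]},{"xyz":[224,-25,0],"rot":[0,0,-0.055]},{"xyz":[262,-30,0],"rot":[0,0,-0.055]},{"xyz":[300,-35,0],"rot":[0,0,-0.055]},{"xyz":[335,-39,0],"rot":[0,0,-0.055]},{"xyz":[365,-43,0],"rot":[0,0,-0.055]},{"xyz":[385,-45,0],"rot":[0,0,-0.055]}]'; python3 -m inch '[{"xyz":[20,-1,0],"rot":[0,0,0]},{"xyz":[45,-3,0],"rot":[0,0,0]},{"xyz":[70,-4,0],"rot":[0,0,0]},{"xyz":[90,-6,0],"rot":[0,0,0]},{"xyz":[105,-7,0],"rot":[0,0,0]},{"xyz":[113,-7,0],"rot":[0,0,0]},{"xyz":[116,-7,0],"rot":[0,0,0]},{"xyz":[116,-7,0],"rot":[0,0,0]},{"xyz":[116,-7,0],"rot":[0,0,0]}]';  python3 - <<'E'
from h import *
m,im=snap('wrist','w4.png')
np.save('w4m.npy',m,allow_pickle=True)
ms,s=snap('side','s4.png'); np.save('s4m.npy',ms,allow_pickle=True); snap('top','t4.png')
o=ctrl.get_obs();T=rot(o['orientation']); p=np.array([523.5,157,172]); print('to hole',(T.T@(p-o['ee_pos'])).round(1),o['ee_pos'],o['width'])
foot=o['ee_pos']+T@[0,0,54.5]; print(foot,[proj(m,q) for q in(foot,[523.5,157,48])],proj(ms,foot),proj(ms,[523.5,157,48]))
a=cv2.resize(im[60:260,156:356],None,fx=2,fy=2,interpolation=2); u,v=map(int,proj(ms,[523.5,157,90])); b=cv2.resize(s[v-50:v+50,u-50:u+50],None,fx=4,fy=4,interpolation=2); print(u,v)
cv2.imwrite('pics/c4.png',np.hstack([a,b]))
E
```

```text
t: 6.88
ee_pos: [517.5, 41.9, 171.1]
orientation: [-2.324, -2.111, 0.003]
ft_force: [-0.9, -0.4, -0.7]
width: 19.7
grasp_force: 30.0
t: 7.63
ee_pos: [523.1, 154.3, 171.8]
orientation: [-2.327, -2.11, 0.002]
ft_force: [0.2, 0.2, 0.2]
width: 19.5
grasp_force: 30.0
to hole [ 3.  -0.3  0.2] [523.52807757 153.99968834 172.19515064] 19.356258464368715
[523.50913219 153.9882678  117.69515513] [(np.float64(255.85071388716355), np.float64(204.22448870468614)), (np.float64(255.17707850346403), np.float64(179.94314608317904))] (np.float64(221.56503136884447), np.float64(151.39299978538043)) (np.float64(221.94735494080135), np.float64(173.10377807431826))
221 159
```

View pics/c4.png

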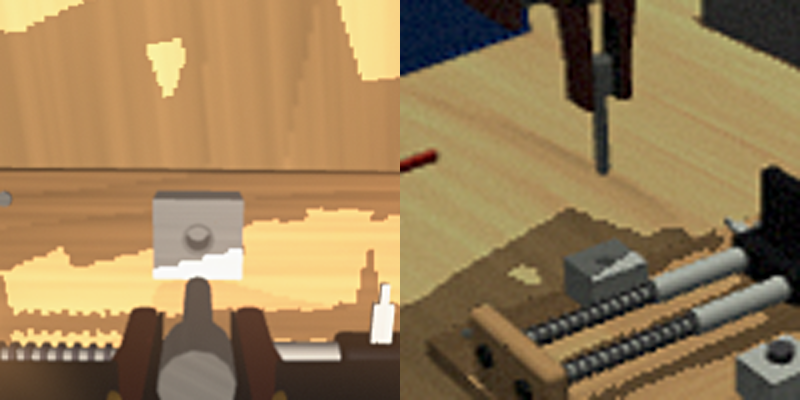

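The wrist crop (left) has the foot tip at (197,280) and the hole at (198,237). The side crop (right) shows the pin upright, with its foot where predicted. The hole needs about +4 mm along tool x, so I'll descend.

```bash
python3 -m inch '[{"xyz":[2,0.3,5],"rot":[0,0,0]},{"xyz":[4,0.5,18],"rot":[0,0,0]},{"xyz":[4,0.5,35],"rot":[0,0,0]},{"xyz":[4,0.5,50],"rot":[0,0,0]},{"xyz":[4,0.5,58],"rot":[0,0,0]},{"xyz":[4,0.5,62],"rot":[0,0,0]},{"xyz":[4,0.5,64],"rot":[0,0,0]},{"xyz":[4,0.5,64],"rot":[0,0,0]},{"xyz":[4,0.5,64],"rot":[0,0,0]}]';  python3 - <<'E'
from h import *
m,im=snap('wrist','w5.png')
o=ctrl.get_obs();print(o['ee_pos'],o['ft_force'])
T=rot(o['orientation']);foot=o['ee_pos']+T@[0,0,54.5]; print(foot,proj(m,foot),proj(m,[523.7,158,48]))
cv2.imwrite('pics/c5.png',cv2.resize(im[110:260,180:330],None,fx=4,fy=4,interpolation=2))
E
```

```text
t: 8.53
ee_pos: [525.0, 158.8, 108.9]
orientation: [2.327, 2.11, 0.001]
ft_force: [0.3, -0.2, -1.1]
width: 19.0
grasp_force: 30.0
[525.06391281 158.87828279 109.00094545] [ 0.10850522  0.07394321 -1.51236699]
[525.1301082  158.89745303  54.50098902] (np.float64(255.3922401853779), np.float64(203.69723175638185)) (np.float64(253.63570254267256), np.float64(202.47324241560884))
```

View pics/c5.png

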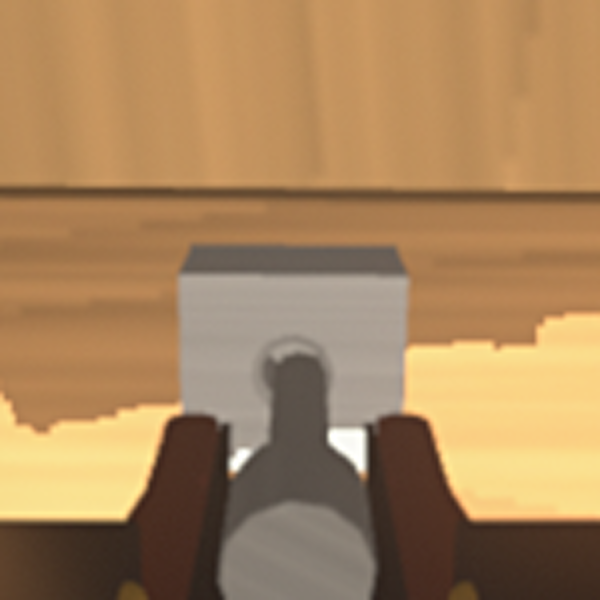

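The hole is centred at crop (294,372) and the foot is about 1 mm right of it and 1.3 mm too far +y. I'll correct that and insert.

```bash
python3 -m inch '[{"xyz":[-1.3,-1,0],"rot":[0,0,0]},{"xyz":[-1.3,-1,2],"rot":[0,0,0]},{"xyz":[-1.3,-1,5],"rot":[0,0,0]},{"xyz":[-1.3,-1,8],"rot":[0,0,0]},{"xyz":[-1.3,-1,11],"rot":[0,0,0]},{"xyz":[-1.3,-1,14],"rot":[0,0,0]},{"xyz":[-1.3,-1,14],"rot":[0,0,0]}]'
```

```text
t: 9.17
ee_pos: [523.0, 157.4, 93.5]
orientation: [-2.327, -2.11, 0.002]
ft_force: [-0.3, -0.4, -0.4]
width: 19.4
grasp_force: 30.0
```

```bash
python3 -m inch '[{"xyz":[0,0,3],"rot":[0,0,0]},{"xyz":[0,0,6],"rot":[0,0,0]},{"xyz":[0,0,9],"rot":[0,0,0]},{"xyz":[0,0,12],"rot":[0,0,0]},{"xyz":[0,0,14],"rot":[0,0,0]},{"xyz":[0,0,15.5],"rot":[0,0,0]},{"xyz":[0,0,15.5],"rot":[0,0,0]},{"xyz":[0,0,15.5],"rot":[0,0,0]}]'
```

```text
t: 9.83
ee_pos: [523.4, 157.5, 78.7]
orientation: [-2.328, -2.11, 0.0]
ft_force: [-0.7, -0.6, -0.4]
width: 19.6
grasp_force: 30.0
```

```bash
python3 -m inch '[{"xyz":[0,0,0.7],"rot":[0,0,0]},{"xyz":[0,0,1.4],"rot":[0,0,0]},{"xyz":[0,0,1.4],"rot":[0,0,0]},{"xyz":[0,0,1.4],"rot":[0,0,0]}]'; sed -n 1p /dev/null; python3 -m inch '[{"xyz":[0,0,0],"rot":[0,0,0]},{"xyz":[0,0,0],"rot":[0,0,0]},{"xyz":[0,0,0],"rot":[0,0,0]},{"xyz":[0,0,0],"rot":[0,0,0]},{"xyz":[0,0,0],"rot":[0,0,0]},{"xyz":[0,0,0],"rot":[0,0,0]}]' 120
```

```text
t: 10.17
ee_pos: [523.5, 157.6, 77.5]
orientation: [2.327, 2.11, 0.0]
ft_force: [-0.2, -0.3, 0.1]
width: 19.2
grasp_force: 30.0
t: 10.67
ee_pos: [523.4, 157.6, 77.4]
orientation: [2.328, 2.11, -0.0]
ft_force: [0.2, 0.2, 0.0]
width: 46.4
grasp_force: 0.0
```

```bash
python3 -m inch '[{"xyz":[0,0,-8],"rot":[0,0,0]},{"xyz":[0,0,-25],"rot":[0,0,0]},{"xyz":[0,0,-50],"rot":[0,0,0]},{"xyz":[0,0,-75],"rot":[0,0,0]},{"xyz":[-10,10,-88],"rot":[0,0,0]},{"xyz":[-30,32,-88],"rot":[0,0,0]},{"xyz":[-55,60,-88],"rot":[0,0,0]},{"xyz":[-75,80,-88],"rot":[0,0,0]},{"xyz":[-85,91,-88],"rot":[0,0,0]},{"xyz":[-85,91,-88],"rot":[0,0,0]},{"xyz":[-85,91,-88],"rot":[0,0,0]},{"xyz":[-85,91,-88],"rot":[0,0,0]}]';  python3 - <<'E'
from h import *
m,im=snap('wrist','w6.png'); np.save('w6m.npy',m,allow_pickle=True)
ms,s=snap('side','s6.png')
o=ctrl.get_obs();print(o['ee_pos'],o['ft_force'])
print('predicted: head',proj(m,[523.5,157.5,107]),'grip top',proj(m,[606,63,120]),'side head',proj(ms,[523.5,157.5,107]))
a=cv2.resize(im[60:260,100:400],None,fx=2,fy=2,interpolation=2); b=cv2.resize(s[120:220,190:290],None,fx=2,fy=2,interpolation=2)
cv2.imwrite('pics/c6.png',np.hstack([a,np.vstack([b,b*0])]))
E
```

```text
t: 11.67
ee_pos: [604.5, 64.8, 165.2]
orientation: [-2.327, -2.109, 0.001]
ft_force: [-0.4, 0.7, -0.2]
width: 46.3
grasp_force: 0.0
[604.57977608  65.10844643 165.28580006] [-0.10362271  0.4036087   0.52518158]
predicted: head (np.float64(129.4603584204939), np.float64(88.48000218200319)) grip top (np.float64(257.67445891493895), np.float64(209.6840715344726)) side head (np.float64(220.91424387606932), np.float64(154.4264899062758))
```

View pics/c6.png

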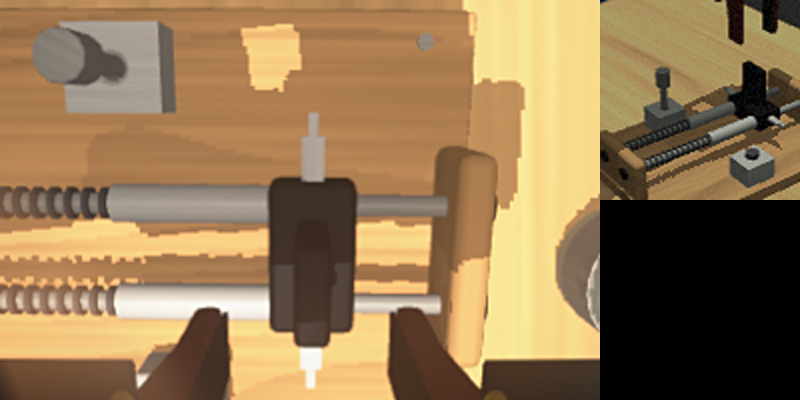

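The pin stands seated: its head is at px (129.5,87.5) against a predicted (129.5,88.5). The grip top is centred near px (256,208), and the pointer tips are at px (256.5,116) and (255.5,254).

```bash
python3 - <<'E'
from h import *
m=np.load('w6m.npy',allow_pickle=True).item()
a,b=onz(m,256.5,116,57),onz(m,255.5,254,57); c=(a+b)/2; print(a,b,c,np.linalg.norm(a-b),'yaw',-(a-b)[0]/(a-b)[1])
for u,v in((247.5,233),(265,233)): print(onz(m,u,v,120).round(1))
yaw=-.098; ex=np.array([np.cos(yaw),np.sin(yaw)]); print('pull',(c[:2]-[523.5,157.5])@ex)
o=ctrl.get_obs();T=rot(o['orientation']); print(np.arctan2(T[1,1],T[0,1])); c[2]=77; print((T.T@(c-o['ee_pos'])).round(1))
E
```

```text
[611.82251032 128.64868014  57.        ] [598.19635111  -4.09877962  57.        ] [605.00943072  62.27495026  57.        ] 133.444971008048 yaw -0.10264723132914202
[596.7  45.5 120. ]
[609.7  44.2 120. ]
pull 90.43546012625039
-0.09680358246947189
[-2.8  0.8 88.3]
```

```bash
python3 -m inch '[{"xyz":[-2,0.5,10],"rot":[0,0,0]},{"xyz":[-3,0.8,28],"rot":[0,0,0]},{"xyz":[-3,0.8,50],"rot":[0,0,0]},{"xyz":[-3,0.8,68],"rot":[0,0,0]},{"xyz":[-3,0.8,80],"rot":[0,0,0]},{"xyz":[-3,0.8,86],"rot":[0,0,0]},{"xyz":[-3,0.8,88],"rot":[0,0,0]},{"xyz":[-3,0.8,88],"rot":[0,0,0]}]' && python3 -m inch '[{"xyz":[0,0,0],"rot":[0,0,0]},{"xyz":[0,0,0],"rot":[0,0,0]},{"xyz":[0,0,0],"rot":[0,0,0]},{"xyz":[0,0,0],"rot":[0,0,0]},{"xyz":[0,0,0],"rot":[0,0,0]},{"xyz":[0,0,0],"rot":[0,0,0]},{"xyz":[0,0,0],"rot":[0,0,0]}]' 255
```

```text
t: 12.43
ee_pos: [606.1, 61.2, 77.2]
orientation: [-2.327, -2.11, 0.0]
ft_force: [-0.5, -0.1, 0.3]
width: 46.5
grasp_force: 0.0
t: 13.02
ee_pos: [605.5, 61.0, 77.8]
orientation: [-2.328, -2.108, 0.001]
ft_force: [-3.5, 0.3, 6.2]
width: 13.8
grasp_force: 30.0
```

```bash
python3 -m inch '[{"xyz":[0,-3,0],"rot":[0,0,0]},{"xyz":[0,-9,0],"rot":[0,0,0]},{"xyz":[0,-18,0],"rot":[0,0,0]},{"xyz":[0,-28,0],"rot":[0,0,0]},{"xyz":[0,-38,0],"rot":[0,0,0]},{"xyz":[0,-48,0],"rot":[0,0,0]},{"xyz":[0,-58,0],"rot":[0,0,0]},{"xyz":[0,-67,0],"rot":[0,0,0]},{"xyz":[0,-75,0],"rot":[0,0,0]},{"xyz":[0,-81,0],"rot":[0,0,0]},{"xyz":[0,-85,0],"rot":[0,0,0]},{"xyz":[0,-85,0],"rot":[0,0,0]}]';python3 -m inch '[{"xyz":[0,0,0],"rot":[0,0,0]},{"xyz":[0,0,0],"rot":[0,0,0]},{"xyz":[0,0,0],"rot":[0,0,0]}]'; python3 - <<'E'
from h import *
m,im=snap('wrist','w7.png'); np.save('w7m.npy',m,allow_pickle=True)
o=ctrl.get_obs();p=o['ee_pos'];print(p,o['ft_force'])
for yaw in(-.096,-.102): print('left',(p[:2]-[523.5,157.5])@[np.cos(yaw),np.sin(yaw)])
cv2.imwrite('pics/c7.png',cv2.resize(im[40:240,156:356],None,fx=3,fy=3,interpolation=2))
E
```

```text
t: 14.02
ee_pos: [523.1, 69.9, 77.8]
orientation: [2.326, 2.108, 0.006]
ft_force: [9.4, 2.5, -7.4]
width: 14.2
grasp_force: 30.0
t: 14.27
ee_pos: [523.8, 69.8, 77.8]
orientation: [2.326, 2.108, 0.007]
ft_force: [9.2, 2.5, -5.6]
width: 13.7
grasp_force: 30.0
[523.86865274  69.84743123  77.81474196] [ 9.62410297  2.40020542 -6.84510094]
left 8.768682946796513
left 9.291803808325652
```

View pics/c7.png

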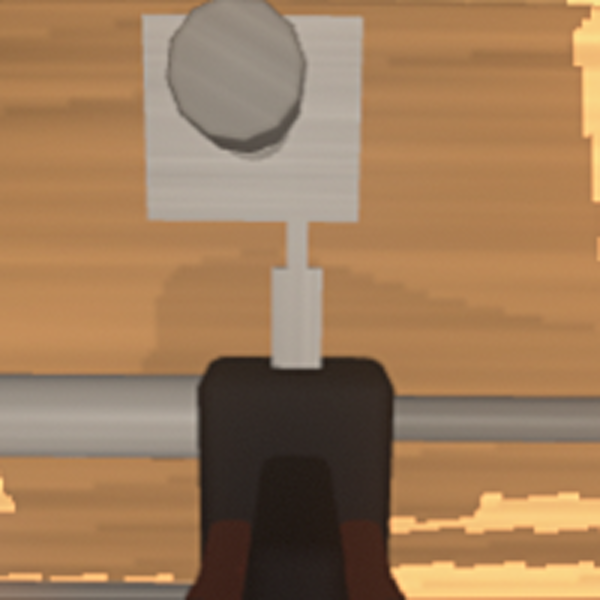

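The pointer is centred at crop x=297 and the block (hole) at x=252.5, so about 9 mm remain. I'll work that out from these pixels.

```bash
cat > left.py <<'E'
from h import *
def left(m,pp,bl,br):
    ptr=onz(m,*pp,57); L,Rr=onz(m,*bl,48),onz(m,*br,48); c=(L+Rr)/2
    for yaw in(-.097,-.102): print('ptr-block along x',((ptr-c)[:2]@[np.cos(yaw),np.sin(yaw)]).round(2), 'blk w',np.linalg.norm(L-Rr).round(1))
E
python3 - <<'E'
from left import *
m=np.load('w7m.npy',allow_pickle=True).item()
q=lambda x,y:(156+(x-1)/3,40+(y-1)/3)
left(m,q(297,240),q(147,217),q(358.5,217))
left(m,q(297,240),q(143,20),q(363,20)) 
left(m,q(297,240),q(145,118),q(361,118)) 
E
```

```text
ptr-block along x 9.17 blk w 44.1
ptr-block along x 9.19 blk w 44.1
ptr-block along x 8.7 blk w 43.9
ptr-block along x 8.92 blk w 43.9
ptr-block along x 8.9 blk w 44.0
ptr-block along x 9.02 blk w 44.0
```

Consistent at 9.0 mm, in agreement with the kinematics. I'll pull that far.

```bash
python3 -m inch '[{"xyz":[0,-2,0],"rot":[0,0,0]},{"xyz":[0,-5,0],"rot":[0,0,0]},{"xyz":[0,-7.5,0],"rot":[0,0,0]},{"xyz":[0,-9,0],"rot":[0,0,0]},{"xyz":[0,-9,0],"rot":[0,0,0]},{"xyz":[0,-9,0],"rot":[0,0,0]},{"xyz":[0,-9,0],"rot":[0,0,0]},{"xyz":[0,-9,0],"rot":[0,0,0]}]'; python3 - <<'E'
from h import *
m,im=snap('wrist','w8.png'); np.save('w8m.npy',m,allow_pickle=True)
o=ctrl.get_obs();p=o['ee_pos'];print(p,o['ft_force'],abs(o['qvel']).max())
for yaw in(-.096,-.102): print('left',(p[:2]-[523.5,157.5])@[np.cos(yaw),np.sin(yaw)])
cv2.imwrite('pics/c8.png',cv2.resize(im[40:240,156:356],None,fx=3,fy=3,interpolation=2))
E
```

```text
t: 14.98
ee_pos: [515.1, 70.8, 77.8]
orientation: [2.326, 2.108, 0.008]
ft_force: [10.4, 2.7, -7.2]
width: 14.1
grasp_force: 30.0
[515.16154601  70.7905168   77.80017222] [11.03228076  2.72327699 -7.3262868 ] 0.0016234206033836616
left 0.011270554037346912
left 0.5339241868126011
```

View pics/c8.png

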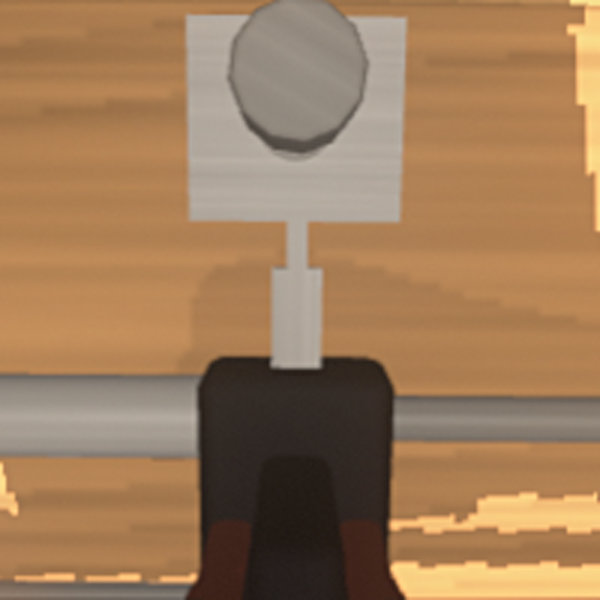

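The pointer (x=297) is now under the pin head (x=298) and the block's centre (about x=296). One quick numeric check before handing in.

```bash
python3 - <<'E'
from left import *
m=np.load('w8m.npy',allow_pickle=True).item()
q=lambda x,y:(156+(x-1)/3,40+(y-1)/3)
left(m,q(297,240),q(189.5,217),q(400.5,217))
left(m,q(297,240),q(187,20),q(407,20)) 
E
```

```text
ptr-block along x 0.33 blk w 44.0
ptr-block along x 0.35 blk w 44.0
ptr-block along x -0.09 blk w 43.9
ptr-block along x 0.13 blk w 43.9
```

```bash
python3 -m inch '[{"xyz":[0,-0.2,0],"rot":[0,0,0]},{"xyz":[0,-0.2,0],"rot":[0,0,0]},{"xyz":[0,-0.2,0],"rot":[0,0,0]},{"xyz":[0,-0.2,0],"rot":[0,0,0]},{"xyz":[0,-0.2,0],"rot":[0,0,0]},{"xyz":[0,-0.2,0],"rot":[0,0,0]}]'; python3 -c "
from workcell import ctrl
print(ctrl.close_job())"
```

```text
t: 15.53
ee_pos: [515.1, 70.8, 77.8]
orientation: [2.326, 2.107, 0.008]
ft_force: [10.9, 3.3, -7.0]
width: 13.9
grasp_force: 30.0
the job is handed in; nothing more can be done
None
```

The gauge pin stands released in the gauge block's hole, and the slide is held at rest with its pointer level with the pin to within about 0.3 mm by the camera; the job was handed in at about 15.5 s.

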